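# Clamp the cone in the hand chuck and hold it over the soil sample

## Robot

A 7-joint arm with a two-finger parallel gripper is mounted at the origin on a cart in front of the work surface, level with it; the furniture and walls round the work are solid. World frame = base frame: x ahead of the robot, y to its left, z up, the work surface at z = 0. Lengths are in m, angles in rad, forces in N, time in s.
With the tool pointing down it reaches from about 0.4 to 0.925 m from the base axis. Payload 5.6 kg.
Tool frame: the origin (TCP) lies on the centre line of the jaws, within the pads' length; the fingertips stand 19 mm ahead of it and the grasp point (between the pads) is the TCP; z points along the fingers, y is the line along which they close (so a half turn about z gives the same grasp; the last joint's range is limited). The gripper opens to 85 mm and grips with 20 to 120 N. Pads are 22 mm wide; open, the fingers measure 114 mm over their backs; the gripper's body (76 mm by 85 mm) begins 54 mm behind the grasp point. The pads swing forward as they close: fully open they stand 13 mm farther back than shut.
Start: joints at [-1.333, 0.468, -0.012, 1.603, 0.006, 1.071, -0.056], TCP at [0.18, 0.625, 0.25] pointing down, gripper open.
Joint ranges: [-2.53, 2.53], [-0.31, 2.02], [-1.57, 1.55], [0.28, 2.44], [-1.29, 4.43], [0.15, 1.84], [-2.92, 2.92]. Speed limits (rad/s): [2.57, 2.57, 3.14, 3.14, 3.14, 3.14, 3.14].

## Interface

Orientations are given as a rotation vector (axis times angle).
In Python, from bench import ctrl gives the robot as it stands. The module is installed in compiled form; this text tells all that it offers.
- The arm moves only by the tool carry_out, never from a script. Its argument "steps" is text: rows parted by semicolons, each of 7 numbers parted by spaces: the shift along the tool's x, y, z in cm, then the turn, a rotation vector about the tool's x, y, z in degrees, then the opening, from 0 (shut) to 1 (fully open). A call has 1 to 20 rows; each row shifts and turns the commanded pose from where the row before left it, along the tool's axes as they then stand; what a row does not reach is not made up. A row lasts 1/8 s, in which the tool goes at most 62.5 mm and 10.7 degrees, less where a joint would pass 70% of its speed; a pose out of reach is approached as far as the arm can. A call is refused whole if a number of a shift passes 6.25 or a number of a turn 10.7, either way. A call with a gripper value outside its range is refused whole. The fingers move at their own pace and stop on an object; the grip force is fixed at half the most. Time passes only in rows, so rows that do not move let the fingers close. It gives the time, the measured TCP pose, the force, the opening and the grip force at its end, in the units of the state.
- ctrl.get_state(): the state, without advancing time (a new reading comes with each control period).
- ctrl.snapshot(name): name is "side" or "top" or "wrist"; returns a dict with "color" (384x512x3 uint8, red, green, blue), "fx", "fy", "cx", "cy" (pixels), "world_from_camera" (4x4, takes a point from camera to world coordinates); the wrist camera has in their place "mount" (4x4, takes a point from camera to tool coordinates, whose origin is the TCP and whose axes are the flange's). Camera axes: x right, y down, z forward; pixel columns grow to the right and rows downward; lengths in m; the calibration is good to about 2 mm. The wrist camera is an equidistant fisheye: a pixel r from the principal point sees the ray r / f radians off the axis. A picture is of the moment at which its call begins: read the wrist's pose just before it. There is no depth.
- ctrl.job_done(): hands the job in; it is judged then, once.
The state is a dict: "time": time; "joints": joint angles; "joint_vel": joint speeds; "effort": joint torques, N m; "tcp_pos": TCP position; "eef_rot": TCP orientation; "ft_force": force on the tool from outside, world axes, zero at the start; "torque": the same for the moment, N m; "opening": finger opening in m; "grip_force": force on a finger pad.
Only numpy, scipy, OpenCV 4.12 (cv2) and the standard library are available. Lean on these libraries where they do the work, as an engineer would, in place of code of your own. Each camera call takes 0.05 s, during which the arm holds its last target. There are 200 camera calls.

## Task

Get the penetration cone ready for a test. The hand chuck stands nose down in its loading stand with the cone's shank between its open jaws: tighten the chuck there by turning its knurled sleeve anticlockwise (seen from above) until the jaws grip the shank firmly, then lift chuck and cone out, carry them with the cone's point passing above the tubes of the wooden tube rack, and bring the cone upright over the middle of the tin of soil, its point about 5 mm above the soil. Do not let cone or chuck touch the soil or its tin, do not disturb anything else on the bench, and finish still holding the chuck there, steady in the air.

Things in the scene. Friction and masses are not known exactly. Their poses are not given: they have to be found in the camera images.
- loading_stand: grey bench stand, fixed: base 112 x 84 x 10 mm, rear upright (+x side), on it a steel plate 74 x 58 x 10 mm, its top 96 mm above the worktop and the stand's highest part. The chuck's collar rests on it, the chuck's square nose sits in its 29.6 mm square hole and cannot turn. A brass ring below (24 mm wide, top 42 mm up) carries the cone. Origin on the worktop below the hole's middle
- chuck_holder: hand chuck, 0.4 kg with sleeve and jaws, loose, nose down in the stand: three jaws, square nose 28 mm, dark collar 38 mm wide and 8 mm high, steel sleeve, black knob 29 mm wide. Origin on the axis at the collar's underside (96 mm up at the start), z up the axis: sleeve 8.5 to 42 mm, knob 46 to 72 mm above it, jaws down to 38 mm below it. It lifts straight up out of the stand
- chuck_sleeve (a joint): turn of the sleeve on the chuck, rad; grows anticlockwise seen from above and closes the jaws 2.2 mm per rad. Starts at 0 (open) to 0.2; the jaws meet the shank at about 0.9, then it gets stiffer; at 1.2 to 1.35 it is tight and holds the cone. Turns against 0.2 N m of friction, about 0.3 N m when tight, and stays where it is left but for springing back a little
- sleeve_grip (a point): middle of the knurled steel sleeve (40 mm diameter, 33.5 mm high) on the chuck's axis, 25 mm above the chuck's origin, so 121 mm above the worktop at the start and 47 mm below the top of the knob. Gripped here the sleeve can be turned, and the whole chuck lifted and carried
- cone: polished steel 30 degree cone, 0.06 kg, loose: 35 mm from the point to its 19 mm wide base, 4 mm rim, then a plain shank 10 mm in diameter and 39 mm long. Origin at the point, z up the shank. It starts point down in the brass ring, shank between the chuck's jaws; the point lies 107 mm below the middle of the sleeve, also when clamped
- cone_point (a point): point of the cone
- soil_tin: round aluminium tin 60 mm across and 26 mm high filled with brown soil paste, on the worktop to the right of the tube rack (the other, like tin is empty). Origin at the middle of its underside
- soil_middle (a point): middle of the soil's flat, levelled surface in the filled tin, 24 mm above the worktop and 2 mm below the tin's rim; the opening is 57 mm across
- empty_tin: round aluminium tin, as the other one but empty: a bystander. Origin at the middle of its underside
- tube_rack: wooden rack with four stoppered tubes, 150 mm long, 55 mm wide, 132 mm high to the tops of the stoppers, standing between the stand and the tins with its length pointing roughly away from the robot. Origin at the middle of its underside, y along its length, x across it
- beaker: glass beaker, 73 mm across and 95 mm high, behind the tube rack. Origin at the middle of its underside
- stopwatch: black stopwatch, 97 x 91 x 18 mm, lying at the front to the left of the stand
- spatula: steel spatula with black handle, 187 mm long and 13 mm thick, lying beside the tube rack on the side of the tins

How it is judged:
By the outcome, as a careful person would: the job done as asked, in the order asked, and still so for the second after the job is handed in, while the arm keeps its last pose, push and grip.
It also fails if it takes over 58 s, if anything falls off the work surface, if the arm or the gripper's body presses on something with over 40 N, if the wrist force passes 120 N, or if a joint passes its speed limit or range.

## Working session

There is one attempt and no reset: what is moved stays moved. The work goes in short steps, Python scripts to look and compute and a tool call to move; the robot and the scene stay as the last step left them, time stands still between calls to the robot, and variables do not carry over. Pictures are saved under pics/ and viewed, at most 11 in all, crops included, and the job is handed in when it is done.

Besides the shell and the picture viewer there is one more tool, called after "Call:" as name(argument=value, ...), one argument or row to a line, values as JSON. carry_out: Moves the arm, as the interface text tells. Its arguments: {"type":"object","properties":{"steps":{"type":"string"}},"required":["steps"]}

```bash
mkdir -p pics; python3 - <<'E'
from bench import ctrl
import cv2,json,numpy as np
print(ctrl.get_state())
for n in ("side","top"):
    s=ctrl.snapshot(n); cv2.imwrite(f"pics/{n}0.png",s["color"][:,:,::-1])
    print(n,s["fx"],s["fy"],s["cx"],s["cy"]);print(np.round(s["world_from_camera"],4).tolist())
E
```

```text
{'time': 0.0, 'joints': array([-1.33301449,  0.46840454, -0.01159703,  1.60363536,  0.00598194,
        1.07140609, -0.05633063]), 'joint_vel': array([-2.00807648e-03, -1.75162862e-03, -1.32786451e-03,  5.97065196e-05,
        5.21770435e-04, -7.71007010e-04,  5.03126215e-04]), 'effort': array([-6.28277176e-04, -5.32375968e+01,  2.11681175e-02, -2.51305872e+01,
        1.13925632e-02,  7.53294647e-03, -1.57704488e-05]), 'tcp_pos': array([0.18003467, 0.62401468, 0.24931568]), 'eef_rot': array([-4.39752160e-01, -3.11051777e+00,  2.84803176e-03]), 'ft_force': array([ 0.32182826, -1.03455693, -0.04803894]), 'torque': array([ 0.00255419, -0.02783361, -0.02684871]), 'grip_force': 0.0, 'opening': 0.08570878572001088}
side 367.1009590637275 367.1009590637275 258.13848161763894 186.628845486157
[[0.9805, -0.1081, 0.1642, 0.3349], [-0.1947, -0.4177, 0.8875, -0.9775], [-0.0274, -0.9021, -0.4306, 0.5789], [0.0, 0.0, 0.0, 1.0]]
top 473.6157115621852 473.6157115621852 249.43721156223384 192.80657631459042
[[0.0093, -0.9948, 0.1013, 0.3416], [-0.9999, -0.0104, -0.0104, 0.0025], [0.0114, -0.1012, -0.9948, 1.5546], [0.0, 0.0, 0.0, 1.0]]
```

View pics/side0.png

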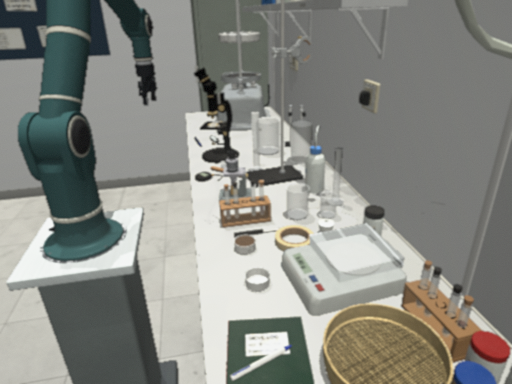

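View pics/top0.png

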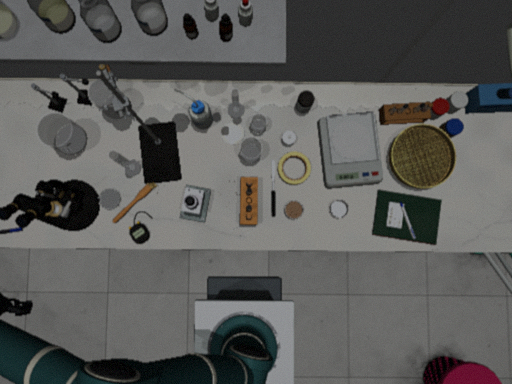

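The side view shows the stand partly behind the rack. In the top view the chuck is near (193,201), the rack at (249,201), the soil tin at (293,210) and the empty tin at (339,209). I'll enlarge this area.

```bash
python3 - <<'E'
import cv2
a=cv2.imread("pics/top0.png")[180:235,170:310]; cv2.imwrite("pics/topc.png",cv2.resize(a,None,fx=5.7,fy=5.7,interpolation=cv2.INTER_CUBIC))
a=cv2.imread("pics/side0.png")[140:265,190:330]; cv2.imwrite("pics/sidec.png",cv2.resize(a,None,fx=4.8,fy=4.8,interpolation=cv2.INTER_CUBIC))
E
```

```text
(no output)
```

View pics/topc.png

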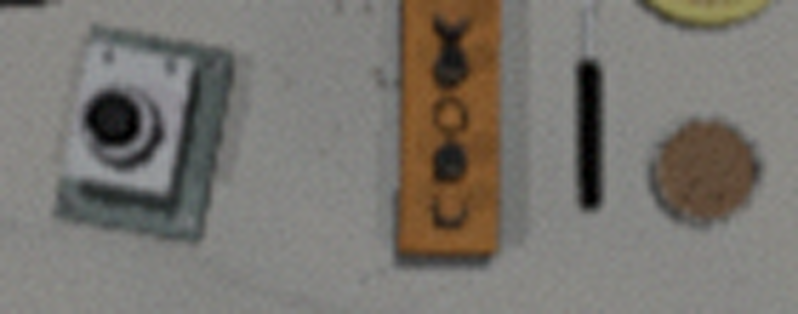

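View pics/sidec.png

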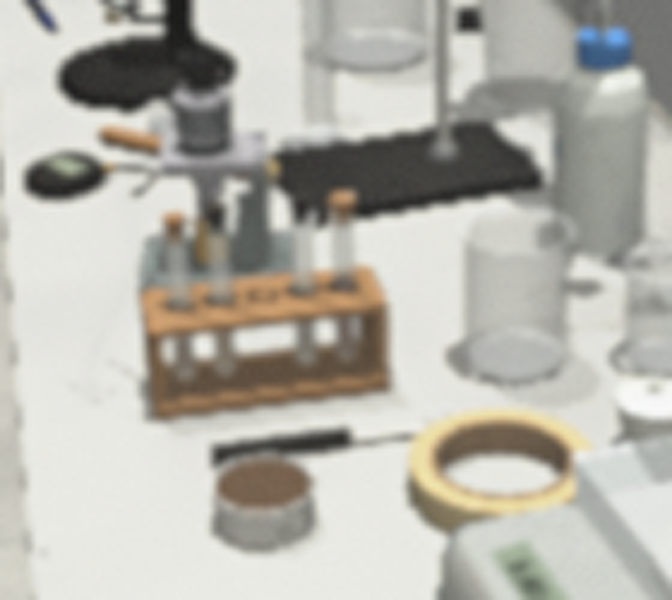

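The crops show the knob's centre at top-crop pixel (112,120), the soil's centre at (706,170), and the stand rotated about 9° clockwise. In the side crop the soil's centre is at (265,485) and the sleeve's at about (202,125).

```bash
cat >h.py <<'E'
import numpy as np
def ray(s,u,v,z):
    T=s["world_from_camera"];d=T[:3,:3]@[(u-s["cx"])/s["fx"],(v-s["cy"])/s["fy"],1];o=T[:3,3]
    return (o+d*(z-o[2])/d[2])
E
python3 - <<'E'
from bench import ctrl
from h import *
import cv2
from scipy.spatial.transform import Rotation as R
t=ctrl.snapshot("top");s=ctrl.snapshot("side")
f=lambda u,v:(170+(u+.5)/5.7-.5,180+(v+.5)/5.7-.5)
g=lambda u,v:(190+(u+.5)/4.8-.5,140+(v+.5)/4.8-.5)
for n,p,z in [("knob",(112,120),.168),("soil",(706,170),.024),("rackL",(399,255),.09),("rackR",(496,255),.09),("stop1",(449,165),.132),("stopTop",(449,30),.132),("plateFL",(65,190),.096),("plateFR",(183,197),.096),("plateBL",(88,40),.096),("plateBR",(200,55),.096)]:
    print(n,ray(t,*f(*p),z).round(4))
for n,p,z in [("soil",(265,485),.024),("sleeve",(202,125),.121),("stopper",(342,200),.13),("stoppernear",(175,222),.13)]:print("side",n,ray(s,*g(*p),z).round(4))
# brown segmentation
for nm,c in(("top",t),("side",s)):
    im=c["color"].astype(int);m=((im[:,:,0]-im[:,:,2])>25).astype(np.uint8)
    n,l,st,ce=cv2.connectedComponentsWithStats(m)
    for i in range(1,n):
        e=(293.8,209.8) if nm=="top" else (244.7,240.6)
        if np.hypot(*(ce[i]-e))<8: print(nm,st[i],ce[i],ray(c,*ce[i],.024).round(4))
print(R.from_rotvec(ctrl.get_state()["eef_rot"]).as_matrix().round(3))
w=ctrl.snapshot("wrist");print({k:v for k,v in w.items() if k!="color"})
E
```

```text
knob [0.4578 0.1645 0.168 ]
soil [ 0.4448 -0.1565  0.024 ]
rackL [0.3926 0.0168 0.09  ]
rackR [ 0.3931 -0.0358  0.09  ]
stop1 [ 0.4388 -0.0095  0.132 ]
stopTop [ 0.5106 -0.0088  0.132 ]
plateFL [0.4257 0.1974 0.096 ]
plateFR [0.4225 0.1337 0.096 ]
plateBL [0.5073 0.1869 0.096 ]
plateBR [0.4997 0.126  0.096 ]
side soil [ 0.4462 -0.1554  0.024 ]
side sleeve [0.4561 0.1463 0.121 ]
side stopper [ 0.5209 -0.0185  0.13  ]
side stoppernear [ 0.4179 -0.0241  0.13  ]
top [286 202  16  16 208] [293.46153846 209.49519231] [ 0.4445 -0.1566  0.024 ]
side [236 236  18  10 148] [244.41216216 240.5472973 ] [ 0.4452 -0.1547  0.024 ]
[[-0.961  0.277 -0.   ]
 [ 0.277  0.961 -0.001]
 [-0.    -0.001 -1.   ]]
{'fx': 297.3186396354542, 'fy': 297.3186396354542, 'cx': 258.0765153179496, 'cy': 193.94534924455766, 'mount': array([[ 6.12180940e-05, -9.44731995e-01, -3.27843643e-01,
         8.36524987e-02],
       [ 9.99999760e-01,  2.84104276e-04, -6.31960768e-04,
         1.39914827e-05],
       [ 6.90175338e-04, -3.27843525e-01,  9.44731786e-01,
        -1.23213765e-01],
       [ 0.00000000e+00,  0.00000000e+00,  0.00000000e+00,
         1.00000000e+00]])}
```

Call:
carry_out(
  steps="-4 -3.7 -0.4 0 0 0 1;-4 -3.7 -0.4 0 0 0 1;-4 -3.7 -0.4 0 0 0 1;-4 -3.7 -0.4 0 0 0 1;-4 -3.7 -0.4 0 0 0 1;-4 -3.7 -0.4 0 0 0 1;-4 -3.7 -0.4 0 0 0 1;-4 -3.7 -0.4 0 0 0 1;-4 -3.7 -0.4 0 0 0 1;-3 -3 -0.4 0 0 0 1;0 0 0 0 0 0 1",
)

```text
time: 1.62
tcp_pos: [0.4558, 0.1643, 0.2908]
eef_rot: [0.45, 3.108, -0.0]
ft_force: [0.4, -0.8, 0.4]
opening: 0.0854
grip_force: 0.0
```

```bash
python3 - <<'E'
from bench import ctrl
import cv2
from scipy.spatial.transform import Rotation as R
s=ctrl.get_state();print(s["time"],s["tcp_pos"],s["joints"].round(3));print(R.from_rotvec(s["eef_rot"]).as_matrix().round(4))
for n in("wrist","top"):
    w=ctrl.snapshot(n);cv2.imwrite(f"pics/{n}1.png",w["color"][:,:,::-1])
E
```

```text
1.625 [0.45584883 0.16434873 0.29080781] [-0.664  0.135  0.274  1.967 -0.041  1.044  0.911]
[[-9.589e-01  2.837e-01  1.400e-03]
 [ 2.837e-01  9.589e-01 -3.000e-04]
 [-1.400e-03  1.000e-04 -1.000e+00]]
```

View pics/wrist1.png

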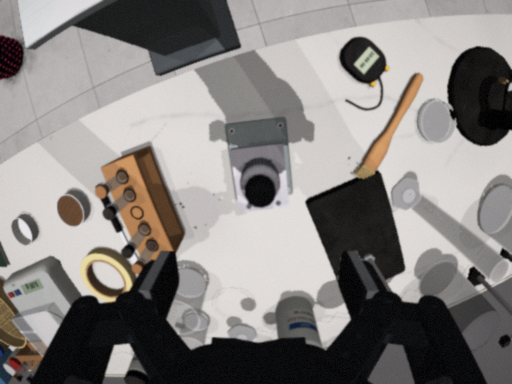

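The wrist view shows the knob's top near (261,190), the sleeve above it in the image, and the plate and stand around them. I'll fit the knob's projected silhouette to its dark blob.

```bash
cat >>h.py <<'E'
import cv2
from scipy.spatial.transform import Rotation as R
from scipy.optimize import minimize
def wproj(w,st,P):
    M=np.eye(4);M[:3,:3]=R.from_rotvec(st["eef_rot"]).as_matrix();M[:3,3]=st["tcp_pos"]
    T=np.linalg.inv(M@w["mount"]);q=P@T[:3,:3].T+T[:3,3]
    r=np.hypot(q[:,0],q[:,1]);k=w["fx"]*np.arctan2(r,q[:,2])/r
    return np.c_[w["cx"]+k*q[:,0],w["cy"]+k*q[:,1]]
def tproj(s,st,P):
    T=np.linalg.inv(s["world_from_camera"]);q=P@T[:3,:3].T+T[:3,3]
    return np.c_[s["cx"]+s["fx"]*q[:,0]/q[:,2],s["cy"]+s["fy"]*q[:,1]/q[:,2]]
def cyl(x,y,r,z0,z1):
    a=np.linspace(0,2*np.pi,40);c=np.c_[x+r*np.cos(a),y+r*np.sin(a)]
    return np.vstack([np.c_[c,0*a+z0],np.c_[c,0*a+z1]])
def fit(pr,s,st,mask,x0,r,z0,z1):
    def cost(p):
        h=cv2.convexHull((pr(s,st,cyl(*p,r,z0,z1))*16).astype(np.float32))
        m=np.zeros((mask.shape[0]*4,mask.shape[1]*4),np.uint8)
        cv2.fillPoly(m,[np.int32(np.round((h/16+.5)*4*16))],1,shift=4)
        return np.abs(cv2.resize(m.astype(np.float32),mask.shape[::-1],interpolation=cv2.INTER_AREA)-mask).sum()
    return minimize(cost,x0,method="Nelder-Mead",options=dict(initial_simplex=np.array(x0)+[[0,0],[.006,0],[0,.006]],xatol=1e-4))
E
python3 - <<'E'
from bench import ctrl
from h import *
st=ctrl.get_state();w=ctrl.snapshot("wrist");t=ctrl.snapshot("top")
def mk(im,c,rad,th):
    g=cv2.cvtColor(im,cv2.COLOR_RGB2GRAY);m=(g<th).astype(np.uint8)
    n,l=cv2.connectedComponents(m); out=(l==l[c[1],c[0]]).astype(np.float32)
    return out,g
for th in(45,60):
    m,g=mk(w["color"],(261,190),0,th);f=fit(wproj,w,st,m,(.457,.164),.0145,.142,.168);print("wrist",th,f.x.round(4),f.fun,m.sum())
t0=dict(t,color=cv2.imread("pics/top0.png")[:,:,::-1].copy())
for th in(45,60):
    m,g=mk(t0["color"],(190,201),0,th);f=fit(tproj,t0,st,m,(.457,.164),.0145,.142,.168);print("top",th,f.x.round(4),f.fun,m.sum())
E
```

```text
wrist 45 [0.4594 0.1643] 289.8125 751.0
wrist 60 [0.4584 0.1646] 262.25 778.0
top 45 [0.4587 0.1663] 31.3125 59.0
top 60 [0.4594 0.1657] 20.4375 70.0
```

Call:
carry_out(
  steps="-0.29 0.16 0 0 0 10 1;0 0 1 0 0 10 1;0 0 1 0 0 10 1;0 0 2 0 0 10 1;0 0 2.5 0 0 0 1;0 0 2.5 0 0 0 1;0 0 2.5 0 0 0 1;0 0 2 0 0 0 1;0 0 0 0 0 0 1;0 0 0 0 0 0 1",
)

```text
time: 3.08
tcp_pos: [0.4576, 0.1692, 0.1559]
eef_rot: [1.475, 2.773, 0.001]
ft_force: [-0.0, 0.5, -0.3]
opening: 0.0849
grip_force: 0.0
```

```bash
python3 - <<'E'
from bench import ctrl
from h import *
s=ctrl.get_state();w=ctrl.snapshot("wrist");cv2.imwrite("pics/wrist2.png",w["color"][:,:,::-1])
print(s["time"],s["tcp_pos"],s["joints"].round(3),s["ft_force"],s["torque"]);print(R.from_rotvec(s["eef_rot"]).as_matrix().round(4))
print(wproj(w,s,np.array([[.459,.165,.168],[.459,.165,.138],[.459,.165,.104]])).round(1))
E
```

```text
3.075 [0.45764487 0.1692113  0.1558701 ] [-0.686  0.331  0.312  2.09  -0.149  0.74   0.313] [-0.04760725  0.52309826 -0.29981537] [-0.0975647  -0.02861432 -0.04791288]
[[-5.589e-01  8.292e-01  7.000e-04]
 [ 8.292e-01  5.589e-01  5.000e-04]
 [ 0.000e+00  8.000e-04 -1.000e+00]]
[[254.2 293.9]
 [254.8 260.5]
 [255.3 233.2]]
```

View pics/wrist2.png

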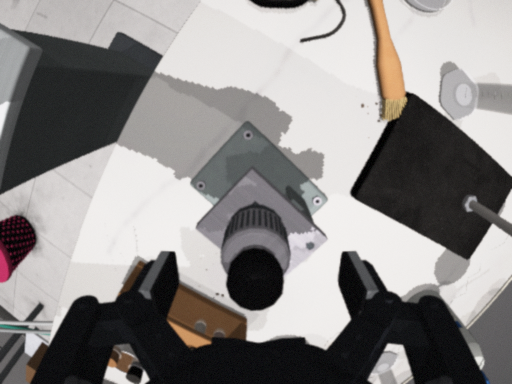

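The wrist view shows the knob centred between the fingers at about (255,282), about 12 px above the predicted position. I'll refine it from this closer view.

```bash
python3 - <<'E'
from bench import ctrl
from h import *
from scipy.optimize import least_squares
s=ctrl.get_state();w=ctrl.snapshot("wrist");g=cv2.cvtColor(w["color"],cv2.COLOR_RGB2GRAY)
print(s["time"],s["tcp_pos"])
for r in(270,282,290): print(r,g[r,215:296:2].tolist())
print(g[225:325:2,255].tolist())
print(g[235,212:300:2].tolist())
e=np.array([227,283,310.])
def ext(p,r,z):
    q=wproj(w,s,cyl(*p,r,z,z));return np.array([q[:,0].min(),q[:,0].max(),q[:,1].max()])
f=least_squares(lambda p:ext(p[:2],.0145,p[2])-e,[.459,.165,.168],x_scale=.01);print(f.x.round(4),f.fun)
f=least_squares(lambda p:ext(p[:2],.0145,.168)-e,[.459,.165],x_scale=.01);print(f.x.round(4),f.fun)
M=R.from_rotvec(s["eef_rot"]).as_matrix();print("tool offs",M.T[:2,:2]@(f.x[:2]-s["tcp_pos"][:2]))
E
```

```text
3.125 [0.45788472 0.16914752 0.15613238]
270 [218, 217, 220, 217, 199, 110, 75, 19, 12, 7, 10, 17, 13, 10, 14, 10, 12, 15, 14, 11, 17, 8, 10, 17, 18, 12, 16, 13, 15, 11, 6, 12, 4, 19, 87, 119, 197, 206, 226, 236, 238]
282 [217, 218, 218, 219, 220, 175, 21, 12, 16, 15, 7, 6, 14, 13, 12, 13, 16, 11, 11, 11, 11, 17, 11, 13, 11, 14, 9, 6, 10, 7, 6, 13, 16, 20, 145, 234, 236, 236, 238, 237, 238]
290 [216, 218, 218, 218, 217, 217, 129, 8, 3, 13, 11, 14, 6, 12, 14, 12, 5, 10, 5, 11, 13, 8, 8, 11, 13, 10, 14, 11, 13, 11, 12, 8, 10, 69, 226, 236, 236, 236, 237, 237, 236]
[74, 87, 117, 119, 136, 132, 130, 131, 136, 122, 72, 46, 13, 7, 5, 4, 10, 7, 6, 8, 12, 12, 8, 14, 12, 19, 24, 16, 16, 13, 11, 13, 15, 10, 11, 5, 13, 5, 8, 15, 10, 12, 96, 210, 202, 201, 201, 213, 218, 217]
[146, 146, 147, 149, 150, 139, 64, 33, 58, 73, 97, 112, 118, 120, 122, 126, 132, 129, 130, 129, 128, 129, 131, 132, 133, 130, 133, 133, 127, 120, 115, 116, 116, 94, 70, 58, 38, 65, 191, 226, 228, 224, 224, 223]
[0.4634 0.1591 0.1554] [5.68434189e-14 1.70530257e-13 1.70530257e-13]
[0.4575 0.1682] [-3.29523397  3.27773271  0.50843464]
tool offs [-0.00056125 -0.00088465]
```

```bash
python3 - <<'E'
from bench import ctrl
from h import *
s=ctrl.get_state();w=ctrl.snapshot("wrist");o=[]
M=R.from_rotvec(s["eef_rot"]).as_matrix()
for tx in(-.0005,-.0035):
    p=s["tcp_pos"][:2]+M[:2,:2]@[tx,-.0009]
    im=cv2.resize(w["color"][180:320,205:305,::-1],None,fx=4,fy=4,interpolation=cv2.INTER_CUBIC)
    for r,z,c in[(.0145,.168,(0,0,255)),(.0145,.142,(0,128,255)),(.02,.138,(0,255,0)),(.02,.1045,(255,255,0)),(.019,.096,(255,0,255))]:
        q=wproj(w,s,cyl(*p,r,z,z)[:40]);q=(q-[205,180]+.5)*4
        cv2.polylines(im,[np.int32(q)],True,c,1)
    o.append(im)
cv2.imwrite("pics/ov.png",np.hstack(o))
E
```

```text
(no output)
```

View pics/ov.png

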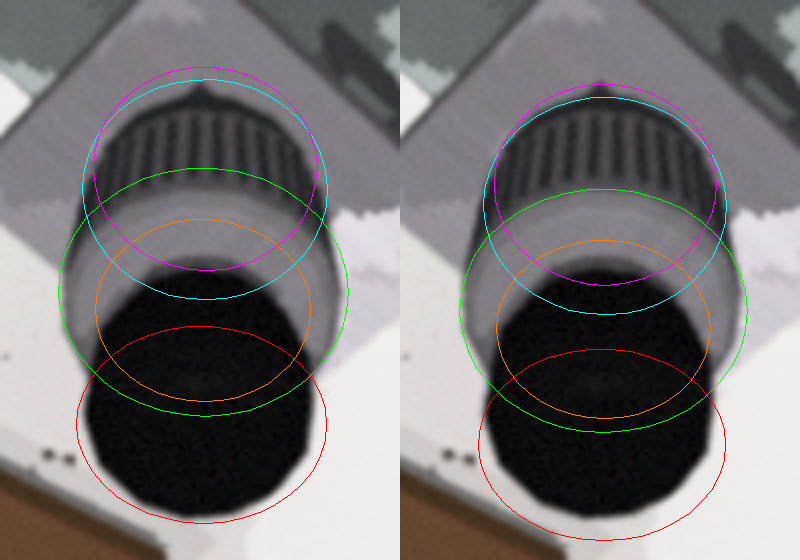

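The right overlay, 3.5 mm back along tool x, matches the sleeve and collar; the knob's top edge is simply rounded. I'll correct by that and go down 34 mm.

Call:
carry_out(
  steps="-0.33 -0.09 0 0 0 0 1;0 0 1.2 0 0 0 1;0 0 1.2 0 0 0 1;0 0 1 0 0 0 1;0 0 0 0 0 0 1",
)

```text
time: 3.85
tcp_pos: [0.4579, 0.1648, 0.1201]
eef_rot: [-1.477, -2.771, 0.003]
ft_force: [0.2, 0.7, 0.6]
opening: 0.0858
grip_force: 0.0
```

```bash
python3 - <<'E'
from bench import ctrl
from h import *
s=ctrl.get_state();M=R.from_rotvec(s["eef_rot"]).as_matrix()
print(s["tcp_pos"],s["ft_force"].round(2),s["torque"].round(3),M[:,2].round(4)); print(M[:2,:2].T@(np.array([.4591,.1657])-s["tcp_pos"][:2]))
E
```

```text
[0.45787903 0.16478099 0.12005759] [0.18 0.69 0.61] [0.031 0.02  0.018] [-0.0022 -0.0013 -1.    ]
[8.17874035e-05 1.52598861e-03]
```

Call:
carry_out(
  steps="0 0.12 -0.15 0 0 0 1;0 0 0 0 0 0 0.5;0 0 0 0 0 0 0.4;0 0 0 0 0 0 0.3;0 0 0 0 0 0 0.2;0 0 0 0 0 0 0.2;0 0 0 0 0 0 0.2;0 0 0 0 0 0 0.2",
)

```text
time: 4.85
tcp_pos: [0.4593, 0.1657, 0.1233]
eef_rot: [-1.477, -2.772, 0.0]
ft_force: [-1.9, -1.0, 5.7]
opening: 0.0386
grip_force: 59.6
```

```bash
python3 - <<'E'
from bench import ctrl
from h import *
s=ctrl.get_state();M=R.from_rotvec(s["eef_rot"]).as_matrix()
print(s["tcp_pos"],s["opening"],s["grip_force"],s["ft_force"].round(2),s["torque"].round(3),M.round(4).tolist())
E
```

```text
[0.45929497 0.16566882 0.12329714] 0.03863143523284078 59.57530966163176 [-1.9  -1.    5.74] [-0.209  0.485 -0.072] [[-0.5578, 0.83, -0.0006], [0.83, 0.5578, 0.0001], [0.0004, -0.0004, -1.0]]
```

Gripped. Now I'll turn the sleeve anticlockwise (negative about tool z) and watch the moment.

Call:
carry_out(
  steps="0 0 0 0 0 -6 0.2;0 0 0 0 0 -6 0.2;0 0 0 0 0 -6 0.2;0 0 0 0 0 -6 0.2;0 0 0 0 0 -6 0.2;0 0 0 0 0 -6 0.2;0 0 0 0 0 -6 0.2;0 0 0 0 0 0 0.2;0 0 0 0 0 0 0.2",
)

```text
time: 5.98
tcp_pos: [0.4591, 0.1653, 0.1233]
eef_rot: [-0.385, -3.117, 0.001]
ft_force: [-2.9, -2.2, 6.1]
opening: 0.038
grip_force: 59.6
```

```bash
cat >st.py <<'E'
from bench import ctrl
from h import *
s=ctrl.get_state();M=R.from_rotvec(s["eef_rot"]).as_matrix()
print(s["tcp_pos"].round(4),s["opening"],s["grip_force"],s["ft_force"].round(2),s["torque"].round(3),"yaw",np.degrees(np.arctan2(M[1,1],M[0,1])).round(2),M[:,2].round(4),s["joints"].round(3))
E
python3 st.py
```

```text
[0.4591 0.1653 0.1233] 0.03802453659815188 59.60165348387818 [-2.89 -2.18  6.1 ] [-0.408  0.611  0.035] yaw 75.91 [-1.e-03 -5.e-04 -1.e+00] [-0.515  0.383  0.12   2.097 -0.072  0.666  0.978]
```

Call:
carry_out(
  steps="0 0 0 0 0 -4 0.2;0 0 0 0 0 -4 0.2;0 0 0 0 0 -4 0.2;0 0 0 0 0 -4 0.2;0 0 0 0 0 0 0.2",
)

```text
time: 6.6
tcp_pos: [0.459, 0.1651, 0.1233]
eef_rot: [0.052, -3.14, 0.001]
ft_force: [-4.2, -2.5, 7.3]
opening: 0.0383
grip_force: 59.7
```

```bash
python3 st.py
```

```text
[0.459  0.1651 0.1233] 0.038316217723167935 59.69863453738071 [-4.2  -2.49  7.29] [-0.487  0.641 -0.075] yaw 91.9 [-1.4e-03 -8.0e-04 -1.0e+00] [-0.459  0.383  0.053  2.094 -0.032  0.667  1.22 ]
```

Call:
carry_out(
  steps="0 0 0 0 0 -4 0.2;0 0 0 0 0 -4 0.2;0 0 0 0 0 0 0.2",
)

```text
time: 6.98
tcp_pos: [0.4589, 0.1649, 0.1233]
eef_rot: [0.271, -3.128, 0.001]
ft_force: [-3.8, -2.0, 6.8]
opening: 0.0385
grip_force: 59.8
```

```bash
python3 st.py
```

```text
[0.4589 0.1649 0.1233] 0.03850028373514691 59.75036802563409 [-3.79 -2.01  6.82] [-0.568  0.735 -0.025] yaw 99.89 [-0.0017 -0.001  -1.    ] [-0.431  0.383  0.021  2.092 -0.012  0.668  1.341]
```

Call:
carry_out(
  steps="0 0 0 0 0 -3 0.2;0 0 0 0 0 -3 0.2",
)

```text
time: 7.22
tcp_pos: [0.4588, 0.1648, 0.1233]
eef_rot: [0.434, -3.109, 0.001]
ft_force: [-3.7, -3.7, 7.4]
opening: 0.0387
grip_force: 59.8
```

```bash
python3 st.py; python3 -c "
from bench import ctrl
import cv2
for n in('side','wrist'):
    i=ctrl.snapshot(n)['color'][:,:,::-1]
    if n=='side': i=cv2.resize(i[140:230,190:310],None,fx=4,fy=4,interpolation=cv2.INTER_CUBIC)
    cv2.imwrite('pics/'+n+'3.png',i)"; python3 st.py
```

```text
[0.4588 0.1648 0.1233] 0.03870544902187253 59.84191061768797 [-3.69 -3.68  7.44] [-0.603  0.794 -0.288] yaw 105.9 [-0.0019 -0.0012 -1.    ] [-0.411  0.384 -0.004  2.091  0.003  0.669  1.432]
[0.4588 0.1648 0.1232] 0.038544889553817005 59.79272634482186 [-3.4  -2.65  7.78] [-0.615  0.831 -0.113] yaw 105.88 [-0.0019 -0.0012 -1.    ] [-0.41   0.384 -0.004  2.091  0.003  0.669  1.432]
```

The moment while turning is 0.29 N m, which matches the figure given for tight, after 72° (1.26 rad). Next I lift straight up.

Call:
carry_out(
  steps="0 0 -0.5 0 0 0 0.2;0 0 -1 0 0 0 0.2;0 0 -1 0 0 0 0.2;0 0 -1 0 0 0 0.2;0 0 -1 0 0 0 0.2;0 0 -1.5 0 0 0 0.2;0 0 -1.5 0 0 0 0.2;0 0 -1.5 0 0 0 0.2;0 0 -1.5 0 0 0 0.2;0 0 -1.5 0 0 0 0.2;0 0 -1.5 0 0 0 0.2;0 0 -1.5 0 0 0 0.2;0 0 -1 0 0 0 0.2;0 0 0 0 0 0 0.2",
)

```text
time: 9.07
tcp_pos: [0.46, 0.1659, 0.2836]
eef_rot: [-0.434, 3.11, 0.001]
ft_force: [-0.6, 0.4, -3.8]
opening: 0.0387
grip_force: 61.5
```

```bash
python3 st.py; python3 -c "
from bench import ctrl
import cv2
i=ctrl.snapshot('side')['color'][:,:,::-1]
cv2.imwrite('pics/side4.png',cv2.resize(i[90:240,190:310],None,fx=4,fy=4,interpolation=cv2.INTER_CUBIC))"
```

```text
[0.46   0.1659 0.2836] 0.038686941916190855 61.49596724426374 [-0.61  0.42 -3.79] [ 0.038  0.02  -0.027] yaw 105.9 [ 1.4e-03  6.0e-04 -1.0e+00] [-0.413  0.158 -0.002  1.952  0.     1.031  1.433]
```

View pics/side4.png

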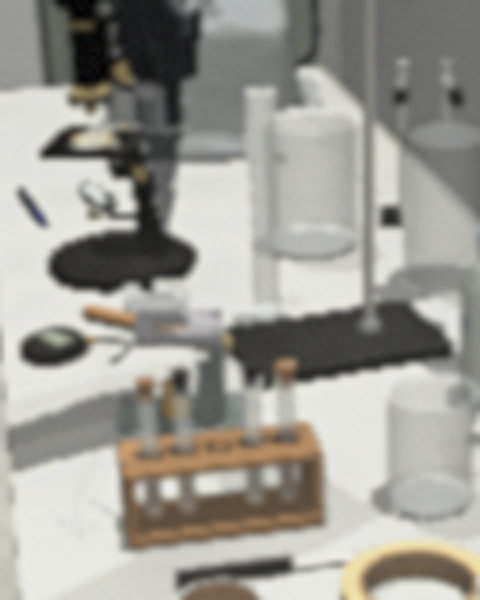

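The stand is empty of the chuck. The chuck itself is hidden against the dark microscope. The force of about -4 N fits chuck plus cone. I'll carry it across, above the rack, at constant height.

Call:
carry_out(
  steps="0.3 -0.9 0 0 0 0 0.2;0.6 -1.8 0 0 0 0 0.2;0.85 -2.5 0 0 0 0 0.2;0.85 -2.5 0 0 0 0 0.2;0.85 -2.5 0 0 0 0 0.2;0.85 -2.5 0 0 0 0 0.2;0.85 -2.5 0 0 0 0 0.2;0.85 -2.5 0 0 0 0 0.2;0.85 -2.5 0 0 0 0 0.2;0.85 -2.5 0 0 0 0 0.2;0.85 -2.5 0 0 0 0 0.2;0.85 -2.5 0 0 0 0 0.2;0.6 -1.8 0 0 0 0 0.2;0.28 -1.03 0 0 0 0 0.2;0 0 0 0 0 0 0.2;0 0 0 0 0 0 0.2",
)

```text
time: 11.12
tcp_pos: [0.4444, -0.1551, 0.2826]
eef_rot: [0.436, -3.111, -0.001]
ft_force: [0.2, 0.4, -4.6]
opening: 0.0385
grip_force: 61.4
```

```bash
python3 st.py; python3 -c "
from bench import ctrl
import cv2
i=ctrl.snapshot('side')['color'][:,:,::-1]
cv2.imwrite('pics/side5.png',cv2.resize(i[150:270,190:310],None,fx=5,fy=5,interpolation=cv2.INTER_CUBIC))"
```

```text
[ 0.4444 -0.1551  0.2826] 0.038465032475198245 61.43541279947385 [ 0.22  0.4  -4.6 ] [-0.005 -0.029  0.015] yaw 105.97 [-4.e-04  6.e-04 -1.e+00] [ 0.005  0.119  0.284  2.006 -0.039  1.023  2.157]
```

View pics/side5.png

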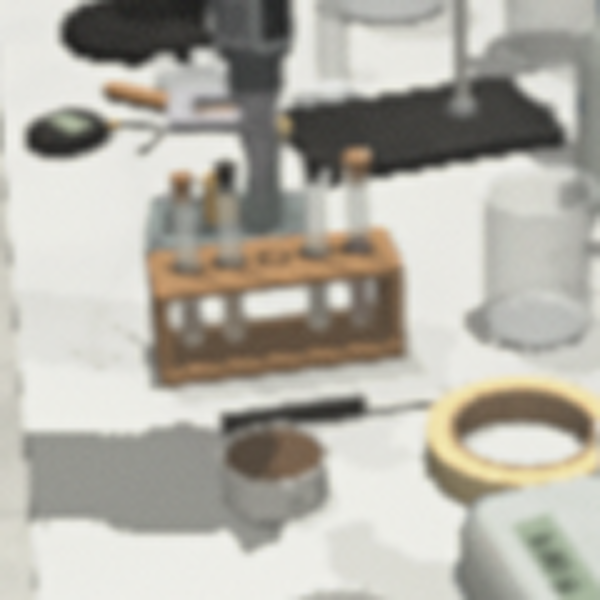

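The side crop shows the rack undisturbed, with the chuck above the tin and its nose end at about (260,225) in front of the grey stand. I'll lower to about 60 mm above the bench and measure the cone against the white background.

Call:
carry_out(
  steps="0 0 1 0 0 0 0.2;0 0 2 0 0 0 0.2;0 0 2 0 0 0 0.2;0 0 2 0 0 0 0.2;0 0 2 0 0 0 0.2;0 0 1.5 0 0 0 0.2;0 0 0.5 0 0 0 0.2;0 0 0 0 0 0 0.2;0 0 0 0 0 0 0.2",
)

```text
time: 12.3
tcp_pos: [0.4449, -0.1561, 0.1734]
eef_rot: [-0.435, 3.11, -0.001]
ft_force: [0.1, -0.1, -4.1]
opening: 0.0386
grip_force: 61.3
```

```bash
python3 st.py; python3 -c "
from h import *
from bench import ctrl
st=ctrl.get_state();s=ctrl.snapshot('side');i=s['color'][:,:,::-1]
im=cv2.resize(i[150:260,205:285],None,fx=7,fy=7,interpolation=cv2.INTER_CUBIC)[:600]
p=st['tcp_pos']
q=tproj(s,st,np.array([p-[0,0,.1093],p,[.4447,-.1556,.024]])); print(q, (q-[205,150]+.5)*7)
w=ctrl.snapshot('wrist')
cv2.imwrite('pics/side6.png',im);cv2.imwrite('pics/wrist6.png',w['color'][:,:,::-1])"
```

```text
[ 0.4449 -0.1561  0.1734] 0.038592491619951784 61.338515697279945 [ 0.12 -0.12 -4.14] [-0.041 -0.003  0.039] yaw 105.91 [ 1.4e-03 -2.0e-04 -1.0e+00] [ 0.032  0.274  0.271  2.112 -0.105  0.766  2.218]
[[243.74016761 228.10196359]
 [241.81331313 190.9436973 ]
 [244.28706318 240.75534073]] [[274.68117326 550.21374514]
 [261.19319189 290.10588112]
 [278.50944228 638.7873851 ]]
```

View pics/side6.png

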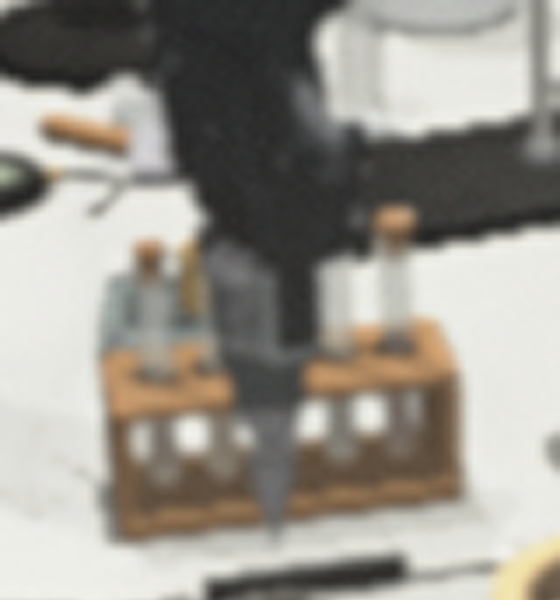

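The cone is clamped and upright, its point at crop (275,545) against a predicted (275,550). I'll go down 3 cm, then trim.

Call:
carry_out(
  steps="0 0 1 0 0 0 0.2;0 0 1 0 0 0 0.2;0 0 0.7 0 0 0 0.2;0 0 0.3 0 0 0 0.2;0 0 0 0 0 0 0.2;0 0 0 0 0 0 0.2;0 0 0 0 0 0 0.2",
)

```text
time: 13.28
tcp_pos: [0.4446, -0.156, 0.1431]
eef_rot: [-0.435, 3.111, -0.0]
ft_force: [-0.6, 0.1, -3.9]
opening: 0.0385
grip_force: 61.4
```

```bash
cat > v.py <<'E'
import sys
from h import *
from bench import ctrl
st=ctrl.get_state();s=ctrl.snapshot('side');i=s['color'][:,:,::-1]
im=cv2.resize(i[210:255,220:270],None,fx=12,fy=12,interpolation=cv2.INTER_CUBIC)
p=st['tcp_pos']
q=tproj(s,st,np.array([p-[0,0,.1093],[.4447,-.1556,.024]])); print(p,(q-[220,210]+.5)*12)
cv2.imwrite(sys.argv[1],im)
E
python3 v.py pics/side7.png; python3 st.py
```

```text
[ 0.44462532 -0.15600485  0.1430582 ] [[295.49724003 339.38534054]
 [297.4447582  375.06408875]]
[ 0.4446 -0.156   0.143 ] 0.038711807504945815 61.422205119397404 [ 0.04 -0.31 -4.01] [-0.064  0.049  0.022] yaw 105.91 [ 6.e-04 -1.e-04 -1.e+00] [ 0.044  0.326  0.26   2.133 -0.129  0.696  2.239]
```

View pics/side7.png

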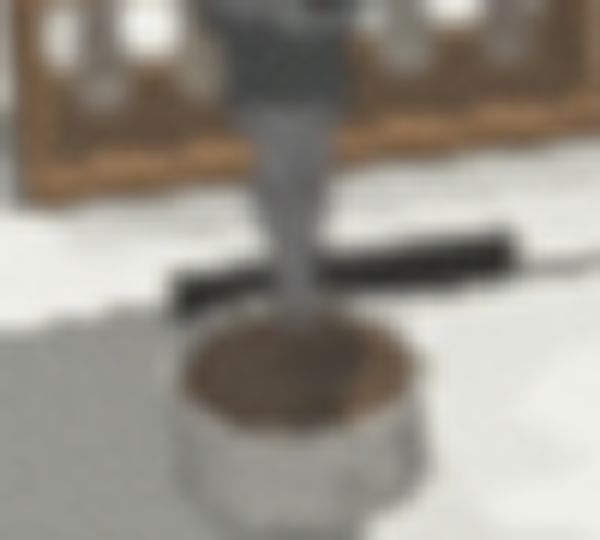

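The tip is at about (297,332) and the soil's centre at about (297,372), so the point is about 10 mm up and centred. I'll lower it 5 mm more and hold.

Call:
carry_out(
  steps="0 0 0.3 0 0 0 0.2;0 0 0.2 0 0 0 0.2;0 0 0 0 0 0 0.2;0 0 0 0 0 0 0.2;0 0 0 0 0 0 0.2;0 0 0 0 0 0 0.2",
)

```text
time: 14.08
tcp_pos: [0.4445, -0.156, 0.1378]
eef_rot: [-0.435, 3.111, -0.0]
ft_force: [-0.6, -0.6, -5.1]
opening: 0.0386
grip_force: 61.4
```

```bash
python3 st.py; python3 -c "
from bench import ctrl
print(ctrl.job_done())"
```

```text
[ 0.4445 -0.156   0.1378] 0.03859521576224276 61.422132333482296 [-0.62 -0.56 -5.11] [ 0.005 -0.011 -0.031] yaw 105.91 [ 2.e-04  0.e+00 -1.e+00] [ 0.047  0.335  0.258  2.136 -0.133  0.685  2.243]
the job is handed in; nothing more can be done
None
```

The job is handed in: the chuck was tightened in its stand (about 72° of turn), then lifted out and carried over the tube rack, and it is now held upright over the middle of the soil with the cone's point an estimated 5 mm up.

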